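# Sieve the small mill balls out of a mixed batch

### The arm

A 6-joint arm with a two-finger parallel gripper is mounted at the origin on a cart in front of the work surface, level with it; the furniture and walls round the work are solid. World frame = base frame: x ahead of the robot, y to its left, z up, the work surface at z = 0. Lengths are in m, angles in rad, forces in N, time in s.
With the tool pointing down it reaches from about 0.35 to 0.875 m from the base axis. Payload 15.5 kg.
Tool frame: the origin (TCP) lies between the finger pads; the fingertips stand 11 mm ahead of it and the grasp point (between the pads) lies 8 mm behind it (manip.tip_reach is the distance from the TCP to the fingertips, in m); z points along the fingers, y is the line along which they close (so a half turn about z gives the same grasp; the last joint's range is limited). The gripper opens to 85 mm and grips with 20 to 120 N. Pads are 22 mm wide; open, the fingers measure 114 mm over their backs; the gripper's body (76 mm by 85 mm) begins 54 mm behind the grasp point. The pads swing forward as they close: fully open they stand 13 mm farther back than shut.
Start: joints at [1.179, 0.494, 1.345, -0, 1.302, -0.096], TCP at [0.182, 0.598, 0.242] pointing down, gripper open.
Joint ranges: [-2.91, 2.91], [-0.82, 2.16], [0.22, 2.67], [-1.22, 4.37], [0.12, 2.79], [-3.08, 3.08]. Speed limits (rad/s): [1.89, 1.89, 2.57, 3.01, 3.01, 3.01].

### API

Orientations are given as a 3x3 rotation matrix whose columns are the frame's x, y, z axes.
In Python, from cell import manip gives the robot as it stands. Calls block until the motion is done:
- manip.movep(position, orientation): joint-space move of the TCP to a pose.
- manip.movel(position, velocity=0.15, rotation=None, stop_force=None): straight line of the TCP; rotation=None keeps the orientation; velocity is the mean speed in m/s. With stop_force (N) it stops when the force on the tool has changed by that much, and returns True; else False.
- manip.move_joints(angles): joint-space move.
- manip.grip(opening): opening from 0.0 (shut) to 1.0 (fully open); the grip force is fixed at half the most; returns when the fingers have stopped.
- manip.pause(seconds).
- manip.ik(position, orientation): joint angles nearest the present ones, or None.
- manip.get_state(): the state.
- manip.capture(name): name is "scene" or "top" or "wrist"; returns the picture (400x640x3 uint8, red, green, blue); there is no depth.
- manip.camera_info(name): a dict with "vertical_fov" (degrees; the focal length in pixels is half the picture's height over the tangent of half this angle, whatever the lens; pixels are square), "cx", "cy" (the principal point, pixels), "xyz" and "attitude" of the camera in the world. Camera axes: x right, y down, z forward; pixel columns grow to the right and rows downward; lengths in m; the calibration is good to about 2 mm. A picture is of the moment at which its call begins: read the wrist's pose just before it. camera_info takes no time and is no camera call; for the wrist camera it gives the pose at the moment of the call.
A pose or a line that the arm cannot do raises manip.PlanningError and nothing moves.
- manip.finish_job(): hands the job in; it is judged then, once.
Trained networks look in the newest picture that a camera, given by its name, has taken for a name from the list of things; names that differ only in an ending like _2 or _b are one class to them, and where a whole thing is asked for, a point or a joint stands for the part that bears it (a point fixed in the world has none). Each returns a list of dicts, best first, with "score" (0 to 1); they miss things now and then, are a little off and sometimes report something else, mostly with a low value. They report only what shows in the picture. A call takes as long as a camera call.
- manip.look_for(camera, query): "box" ([centre column, centre row, width, height] in pixels, round what is visible of it).
- manip.landmark_of(camera, query): "xy" ([column, row] in pixels: a listed point, or the origin of a listed thing).
The state is a dict: "clock": time; "joints": joint angles; "joint_vel": joint speeds; "joint_efforts": joint torques, N m; "tcp_pos": TCP position; "orientation": TCP orientation; "ft_force": force on the tool from outside, world axes, zero at the start; "wrist_torque": the same for the moment, N m; "finger_gap": opening from 0.0 (shut) to 1.0 (fully open); "gripper_force": force on a finger pad.
Only numpy, scipy, OpenCV 4.12 (cv2) and the standard library are available. Lean on these libraries where they do the work, as an engineer would, in place of code of your own. Each camera call takes 0.05 s, during which the arm holds its last target. There are 200 camera calls.

### The job

The mill balls were mixed up. Take the stirring stick from its pot and stir the balls on the sieve, under the clear guard as well, until all five small orange ones have fallen through into the pan while the four big white ones stay on the sieve plate; then stand the stick back in its pot and let go. Use only the stick on the balls, never the gripper, do not push the sieve out of its place, and leave the black stopper and the dropper bottle where they stand.

Things in the scene. Friction and masses are not known exactly. Their poses are not given: they have to be found in the camera images.
- sieve: grading sieve on its catch pan, one rigid unit, loose on a 9 mm rubber bench mat, about 2 kg, 158 mm across; origin on its axis at the underside, z up, x towards the guard. Steel frame, inner radius 72 mm, upright walls from the plate (top face at z = 52 mm) to the rim (z = 112 mm). Clear closed pan below the plate, floor at z = 4 mm. Its clips and screws do not open
- sieve_plate (a point): centre of the perforated plate's top face, 52 mm above the sieve's underside, axes as the sieve's. Flat, 3 mm thick, nine round holes of 21 mm: six at radius 60 mm at 30, 90, 150, 210, 270 and 330 degrees from x towards y, three at radius 28 mm at 0, 120 and 240 degrees
- sieve_guard (a point): middle of the straight front edge of the clear guard, on its underside, at rim height: 26 mm from the sieve's axis along its x, z = 112 mm. The guard is fixed, 3 mm thick and closes all of the mouth beyond that edge (x over 26 mm); the rest of the mouth is open
- stick: stirring stick, 206 mm long, about 60 g; origin at the lower end of its rubber tip, z along the stick towards the handle. Black rubber ball of 16 mm diameter at the lower end, steel shaft 8 mm thick, square blue handle, 16 by 16 mm with its flat sides across x and y, from 128 to 206 mm. It stands loose in the pot and leans about 17 degrees against the pot's rim
- stick_tip (a point): centre of the stick's rubber ball, 8 mm from its lower end
- stick_grip (a point): middle of the stick's square handle, on its axis, 170 mm from the lower end, axes as the stick's; held by two flats it turns least in the fingers
- pot: slim aluminium pot on a dark foot disc (76 mm across, 5 mm thick), fixed to the 9 mm bench mat; origin at the centre of its underside, z up. Outer diameter 45 mm, inner about 39 mm, inner floor at 6 mm, rim at 90 mm
- small_1_center (a point): centre of one of the five small orange balls, 15 mm in diameter, 10 g; they pass the sieve's holes
- small_2_center (a point): centre of one of the five small orange balls, 15 mm in diameter, 10 g; they pass the sieve's holes
- small_3_center (a point): centre of one of the five small orange balls, 15 mm in diameter, 10 g; they pass the sieve's holes
- small_4_center (a point): centre of one of the five small orange balls, 15 mm in diameter, 10 g; they pass the sieve's holes
- small_5_center (a point): centre of one of the five small orange balls, 15 mm in diameter, 10 g; they pass the sieve's holes
- big_1_center (a point): centre of one of the four big white balls, 26 mm in diameter, 25 g; they cannot pass, but settle 5 mm deep in a hole and block it until pushed out
- big_2_center (a point): centre of one of the four big white balls, 26 mm in diameter, 25 g; they cannot pass, but settle 5 mm deep in a hole and block it until pushed out
- big_3_center (a point): centre of one of the four big white balls, 26 mm in diameter, 25 g; they cannot pass, but settle 5 mm deep in a hole and block it until pushed out
- big_4_center (a point): centre of one of the four big white balls, 26 mm in diameter, 25 g; they cannot pass, but settle 5 mm deep in a hole and block it until pushed out
- stopper_2: black rubber stopper, 39 mm across, 42 mm high, bystander; origin at the centre of its underside
- dropper: brown dropper bottle, 33 mm across, 102 mm high, bystander; origin at the centre of its underside

How it is judged:
On the way, in this order (a step that is already met when the one before it is completed fails the run):
1. the stick's rubber tip is down among the balls, inside the sieve frame (z of stick_tip in the frame of sieve between 0.05 and 0.082 m and horizontal distance between stick_tip and sieve below 0.07 m), for 0.1 s.
2. all five small balls lie below the plate in the pan and the four big ones are on the plate (z of each of small_1_center, small_2_center, small_3_center, small_4_center, small_5_center in the frame of sieve below 0.045 m and horizontal distance between each of small_1_center, small_2_center, small_3_center, small_4_center, small_5_center and sieve below 0.08 m and z of big_1_center in the frame of sieve between 0.054 and 0.105 m and horizontal distance between each of big_1_center, big_2_center, big_3_center, big_4_center and sieve below 0.072 m and z of big_2_center in the frame of sieve between 0.054 and 0.105 m and z of big_3_center in the frame of sieve between 0.054 and 0.105 m and z of big_4_center in the frame of sieve between 0.054 and 0.105 m), for 0.2 s.
At the end, for the whole second after the job is handed in: Five orange balls below the plate in the pan (centres under 45 mm), four white balls on the plate inside the frame, the released stick still in the pot (ball centre below 30 mm, lean under 26 degrees); sieve within 25 mm of its start, bystanders undisturbed (all of step 2 and z of stick_tip in the frame of pot below 0.03 m and horizontal distance between stick_tip and pot below 0.02 m and angle between stick's own z axis and vertical below 0.45 rad and linear speed of stick below 0.03 m/s and distance of sieve from where it was at the start of the episode below 0.025 m and contact force between the fingers and stick below 0.1 N); the robot touches nothing.
It fails at once if the gripper or the arm touches a ball (contact force between any of the fingers, the arm and small_1 above 0.3 N or contact force between any of the fingers, the arm and small_2 above 0.3 N or contact force between any of the fingers, the arm and small_3 above 0.3 N or contact force between any of the fingers, the arm and small_4 above 0.3 N or contact force between any of the fingers, the arm and small_5 above 0.3 N or contact force between any of the fingers, the arm and big_1 above 0.3 N or contact force between any of the fingers, the arm and big_2 above 0.3 N or contact force between any of the fingers, the arm and big_3 above 0.3 N or contact force between any of the fingers, the arm and big_4 above 0.3 N).
It fails at once if the sieve is pushed more than 25 mm from its place or tipped (distance of sieve from where it was at the start of the episode above 0.025 m or angle between sieve's own z axis and vertical above 0.1 rad).
It fails at once if the black stopper or the dropper bottle is moved more than 30 mm or knocked over (distance of any of stopper_2, dropper from where it was at the start of the episode above 0.03 m or angle between any of stopper_2, dropper's own z axis and vertical above 0.5 rad).
It also fails if it takes over 67 s, if anything falls off the work surface, if the arm or the gripper's body presses on something with over 40 N, if the wrist force passes 120 N, or if a joint passes its speed limit or range.

## Working session

There is one attempt and no reset: what is moved stays moved. The work goes in short steps, each a Python script; the robot and the scene stay as the last script left them, time stands still between calls to the robot, and variables do not carry over. Pictures are saved under pics/ and viewed, at most 10 in all, crops included, and the job is handed in when it is done.

```bash
ls; mkdir -p pics; python3 - <<'E'
from cell import manip
import cv2,numpy as np
for c in ["scene","top"]:
    im=manip.capture(c); cv2.imwrite(f"pics/{c}0.png",im[:,:,::-1])
    i=manip.camera_info(c); print(c,i)
    for q in ["sieve","sieve_plate","sieve_guard","stick_tip","stick_grip","stick","pot","small_1_center","big_1_center","stopper_2","dropper"]:
        print(q,[(np.round(d["xy"]).tolist(),round(d["score"],2)) for d in manip.landmark_of(c,q)][:9])
print(manip.get_state()["clock"])
E
```

```text
pics
scene {'vertical_fov': 57.429233548682674, 'cx': 315.8869217143486, 'cy': 199.4328771278418, 'xyz': array([ 0.29212376, -0.30342038,  0.67800824]), 'attitude': array([[ 0.89772808, -0.29758775,  0.32484738],
       [-0.4401981 , -0.57645779,  0.68841997],
       [-0.01760455, -0.76101114, -0.6484999 ]])}
sieve [([292.0, 230.0], 0.61)]
sieve_plate [([289.0, 212.0], 0.59)]
sieve_guard [([282.0, 190.0], 0.96)]
stick_tip []
stick_grip [([298.0, 220.0], 0.75)]
stick []
pot [([272.0, 207.0], 0.3)]
small_1_center [([298.0, 206.0], 0.21)]
big_1_center [([304.0, 201.0], 0.51)]
stopper_2 [([324.0, 199.0], 0.61)]
dropper [([350.0, 206.0], 0.64)]
top {'vertical_fov': 45.62456104602917, 'cx': 317.8272284130464, 'cy': 195.91325478981233, 'xyz': array([0.46232651, 0.28152406, 0.9754222 ]), 'attitude': array([[-0.00129187, -0.99446125,  0.10509593],
       [-0.9999735 ,  0.00203771,  0.00698975],
       [-0.00716519, -0.10508411, -0.99443752]])}
sieve [([293.0, 220.0], 0.88), ([377.0, 232.0], 0.66), ([289.0, 215.0], 0.65)]
sieve_plate [([293.0, 217.0], 0.7)]
sieve_guard [([272.0, 209.0], 0.63), ([258.0, 148.0], 0.55), ([302.0, 245.0], 0.29)]
stick_tip [([383.0, 211.0], 0.65), ([272.0, 237.0], 0.19)]
stick_grip [([378.0, 235.0], 0.76)]
stick [([378.0, 212.0], 0.67)]
pot [([375.0, 220.0], 0.61), ([272.0, 235.0], 0.36)]
small_1_center [([282.0, 225.0], 0.61)]
big_1_center [([280.0, 194.0], 0.55)]
stopper_2 [([258.0, 149.0], 0.84)]
dropper [([291.0, 136.0], 0.68)]
1.2
```

```bash
python3 - <<'E'
import cv2
a=cv2.imread("pics/top0.png"); b=cv2.imread("pics/scene0.png")
x=cv2.resize(a[80:300,200:440],None,fx=2.5,fy=2.5,interpolation=cv2.INTER_CUBIC)
cv2.imwrite("pics/t_c.png",x)
cv2.imwrite("pics/s_c.png",cv2.resize(b[100:300,180:430],None,fx=2.5,fy=2.5,interpolation=cv2.INTER_CUBIC))
E
```

```text
(no output)
```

View pics/t_c.png

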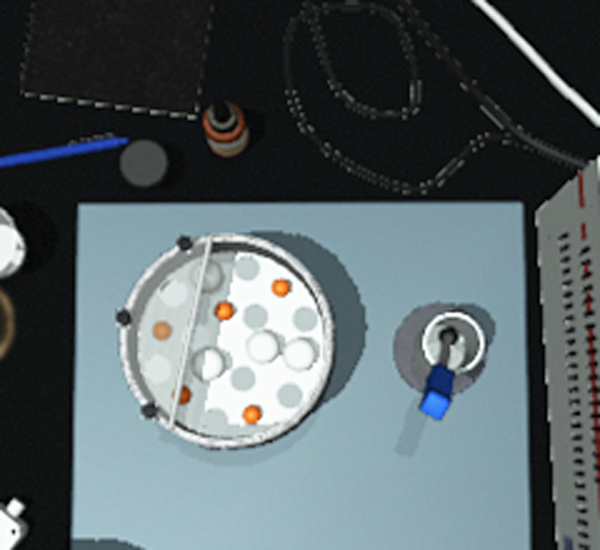

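View pics/s_c.png

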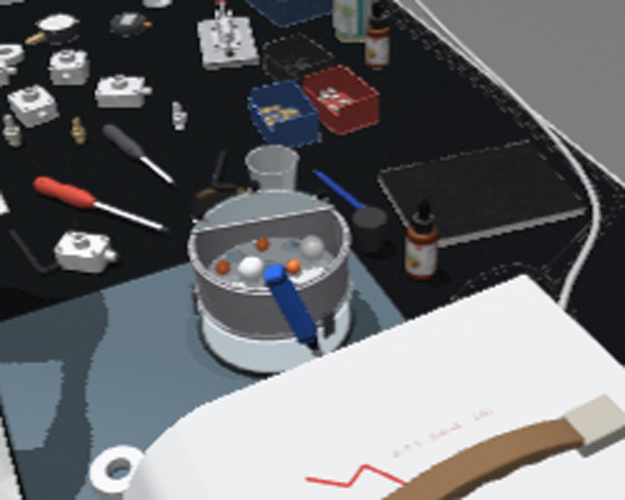

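The top view shows the sieve ring centred near (291,216), with the guard on its left side. Five orange and four white balls are on the plate. The pot is at about (381,218), with the stick leaning towards the robot and its handle top near (374,241). A case stands to the right. Next I convert these to the sieve frame.

```bash
cat > h.py <<'E'
from cell import manip
import cv2,numpy as np
def unproj(i,uv,z):
    f=200/np.tan(np.radians(i["vertical_fov"])/2)
    d=i["attitude"]@np.array([(uv[0]-i["cx"])/f,(uv[1]-i["cy"])/f,1])
    p=i["xyz"]; return p+d*(z-p[2])/d[2]
def proj(i,p):
    f=200/np.tan(np.radians(i["vertical_fov"])/2)
    c=i["attitude"].T@(np.asarray(p)-i["xyz"]); return np.array([c[0]/c[2]*f+i["cx"],c[1]/c[2]*f+i["cy"]])
E
python3 - <<'E'
from h import *
i=manip.camera_info("top")
C=lambda x,y:(200+x/2.5,80+y/2.5)
S=unproj(i,C(227,341),.121); print("sieve",S)
g=[unproj(i,C(*p),.122) for p in [(210,238),(172,430)]]; d=g[0]-g[1]; yaw=np.arctan2(-d[0],d[1]) 
n=np.array([-d[1],d[0]])[:2]; n=n/np.linalg.norm(n)
if n[1]<0:n=-n
yaw=np.arctan2(n[1],n[0]); print("yaw",np.degrees(yaw),"edge dist",[(q[:2]-S[:2])@n for q in g])
R=np.array([[n[0],-n[1]],[n[1],n[0]]])
def sf(uv,z): return np.round(1000*R.T@(unproj(i,uv,z)-S)[:2])
print("holes seen",[sf(C(*p),.061).tolist() for p in [(247,267),(255,317),(305,319),(243,378),(290,395),(216,420),(173,292),(157,368)]])
print("small",[sf(C(*p),.0685).tolist() for p in [(162,330),(183,395),(224,311),(281,287),(252,414)]])
print("big",[sf(C(*p),.072).tolist() for p in [(210,276),(209,363),(263,346),(299,353)]])
print("pot rim",unproj(i,C(454,344),.099))
print("pot foot",unproj(i,C(440,348),.014))
print("handle top",unproj(i,C(434,404),.205))
print("stopper",unproj(i,C(144,163),.042),"dropper",unproj(i,C(222,112),.1))
w=manip.camera_info("wrist");s=manip.get_state()
print("wristcam in tool",s["orientation"].T@(w["xyz"]-s["tcp_pos"]),s["orientation"].T@w["attitude"],w["vertical_fov"])
E
```

```text
sieve [0.51565356 0.33621429 0.121     ]
yaw 79.24661611886086 edge dist [np.float64(0.02635813487238675), np.float64(0.02635813487238675)]
holes seen [[0.0, -62.0], [-13.0, -25.0], [-51.0, -31.0], [-13.0, 23.0], [-51.0, 29.0], [1.0, 58.0], [53.0, -32.0], [53.0, 27.0]]
small [[54.0, -2.0], [29.0, 44.0], [11.0, -25.0], [-29.0, -51.0], [-25.0, 48.0]]
big [[26.0, -49.0], [14.0, 17.0], [-24.0, -4.0], [-52.0, -4.0]]
pot rim [0.51452201 0.17021149 0.099     ]
pot foot [0.51636772 0.1707726  0.014     ]
handle top [0.46952537 0.19715    0.205     ]
stopper [0.66312909 0.40831283 0.042     ] dropper [0.68953229 0.34213221 0.1       ]
wristcam in tool [ 0.07805313 -0.00097912 -0.1315134 ] [[-5.17918771e-04 -9.51570090e-01 -3.07431450e-01]
 [ 9.99999839e-01 -5.63946846e-04  6.08794690e-05]
 [-2.31306078e-04 -3.07431369e-01  9.51570229e-01]] 69.61121995052652
```

```bash
cat >> h.py <<'E'
S=np.array([.5157,.3362,.009]); yaw=np.radians(79.2)
RS=np.array([[np.cos(yaw),-np.sin(yaw),0],[np.sin(yaw),np.cos(yaw),0],[0,0,1]])
POT=np.array([.5155,.1705,.009])
E
python3 - <<'E'
from h import *
t=manip.camera_info("top");s=manip.camera_info("scene")
for z in np.arange(0.05,.4,.05):
    p=unproj(t,(415,165),z); print(round(z,2),p[:2].round(3),proj(s,p).round())
u=np.array([-.866,.5,0]);th=np.radians(17)
T=POT+[0,0,.014]-.0095*u; a=np.sin(th)*u+[0,0,np.cos(th)]
for L in (.162,.198): print(T+L*a,"top",proj(t,T+L*a),"scene",proj(s,T+L*a))
v=np.cross(a,u); v/=np.linalg.norm(v)
w=np.cross(v,a)
for y in (v,-v,w,-w):
    R=np.c_[np.cross(y,-a),y,-a]
    for back in (.0,.12):
        print(manip.ik(T+.162*a+a*(back-.008),R))
# viewing pose: vertical tool, camera looking at the handle
E
```

```text
0.05 [0.621 0.097] [376. 269.]
0.1 [0.612 0.107] [372. 251.]
0.15 [0.604 0.117] [368. 233.]
0.2 [0.595 0.127] [363. 213.]
0.25 [0.587 0.137] [358. 191.]
0.3 [0.578 0.147] [353. 167.]
0.35 [0.569 0.157] [347. 142.]
[0.48270959 0.18943211 0.17792137] top [376.34083456 233.82233013] scene [297.24043655 219.43418545]
[0.47359461 0.1946948  0.21234834] top [375.60753292 238.99448682] scene [290.90605399 206.29351229]
[ 0.40146525  0.39403217  1.830067   -0.34368448  0.76560399  2.72679106]
[ 0.46456525  0.21459044  1.71243242 -0.28278803  1.0652712   2.67806876]
[ 0.40146525  0.39403217  1.830067   -0.34368448  0.76560399 -0.41480159]
[ 0.46456525  0.21459044  1.71243242 -0.28278803  1.0652712  -0.46352389]
[ 0.40146525  0.39403217  1.830067   -0.34368448  0.76560399 -1.98559792]
[ 0.46456525  0.21459044  1.71243242 -0.28278803  1.0652712  -2.03432022]
[ 0.40146525  0.39403217  1.830067   -0.34368448  0.76560399  1.15599473]
[ 0.46456525  0.21459044  1.71243242 -0.28278803  1.0652712   1.10727243]
```

```bash
cat >> h.py <<'E'
u=np.array([-.866,.5,0]);th=np.radians(17)
T0=POT+[0,0,.014]-.0095*u; a0=np.sin(th)*u+[0,0,np.cos(th)]
v0=np.cross(a0,u); v0/=np.linalg.norm(v0); w0=np.cross(v0,a0)
RG=np.c_[np.cross(-w0,-a0),-w0,-a0]
E
python3 - <<'E'
from h import *
G=T0+.162*a0-.008*a0
manip.movep(G+.10*a0,RG)
manip.grip(.5)
im=manip.capture("wrist");i=manip.camera_info("wrist")
for q in ["stick_grip","pot","stick_tip"]: print(q,[(np.round(d["xy"]).tolist(),round(d["score"],2)) for d in manip.landmark_of("wrist",q)])
print("pred",proj(i,T0+.162*a0),proj(i,T0+.198*a0),proj(i,POT+[0,0,.09]),manip.get_state()["clock"])
cv2.imwrite("pics/w1.png",im[:,:,::-1])
E
```

```text
stick_grip [([257.0, 56.0], 0.66), ([315.0, 200.0], 0.57)]
pot [([313.0, 162.0], 0.72)]
stick_tip []
pred [317.8860308  202.54441438] [317.76502218 219.41438251] [329.92513877 176.82194692] 3.6417
```

View pics/w1.png

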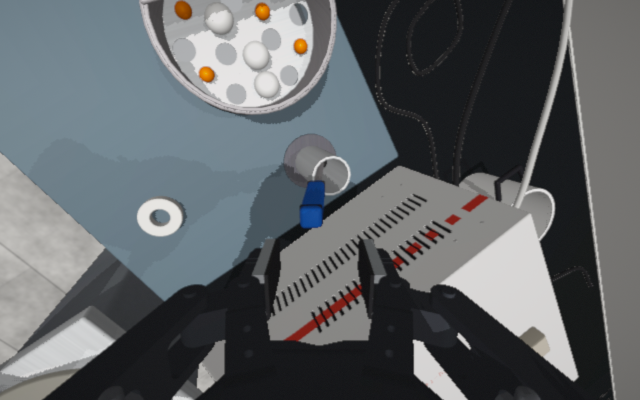

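The wrist view shows the handle at about (312,212), with its flats lined up with the pads. It is 5 px from the prediction, and the case edge clears the fingers. I'll grasp and lift.

```bash
python3 - <<'E'
from h import *
G=T0+.154*a0
print(manip.movel(G,.12,stop_force=15))
manip.grip(0.0); s=manip.get_state(); print(s["finger_gap"],s["gripper_force"],s["tcp_pos"]-G)
manip.movel(G+.11*a0,.15)
tz=manip.get_state()
# make vertical above a free place between pot and sieve, yaw kept
R=RG; 
ang=np.arctan2(R[1,1],R[0,1]); y=np.array([np.cos(ang),np.sin(ang),0]); z=np.array([0,0,-1.]); RV=np.c_[np.cross(y,z),y,z]
P=S+RS@np.array([-.03,0,.052+.008+.08])+[0,0,.154]
manip.movep(P,RV)
for c in ["scene","top","wrist"]:
    im=manip.capture(c); cv2.imwrite(f"pics/{c}2.png",im[:,:,::-1]); i=manip.camera_info(c)
    s=manip.get_state();print(c,"pred",proj(i,s["tcp_pos"]+.154*s["orientation"][:,2]),[(np.round(d["xy"]).tolist(),round(d["score"],2)) for d in manip.landmark_of(c,"stick_tip")])
print(s["clock"],s["finger_gap"],s["joints"])
a=cv2.imread("pics/wrist2.png"); b=cv2.imread("pics/scene2.png")
cv2.imwrite("pics/c2.png",np.vstack([a[:300,:],cv2.resize(b[50:250,160:480],(640,400))[:290]]))
E
```

```text
False
0.17963594562710597 58.80108118057251 [0.00042763 0.00022288 0.00076021]
scene pred [287.95072592 194.1548011 ] [([292.0, 198.0], 0.72), ([304.0, 201.0], 0.33)]
top pred [307.27226761 219.24238913] []
wrist pred [317.92959947 182.63176856] [([321.0, 178.0], 0.65)]
6.65 0.1762856074967115 [ 4.41162578e-01  3.98686734e-01  1.33722560e+00 -4.69187027e-04
  1.40626720e+00  9.64932304e-01]
```

View pics/c2.png

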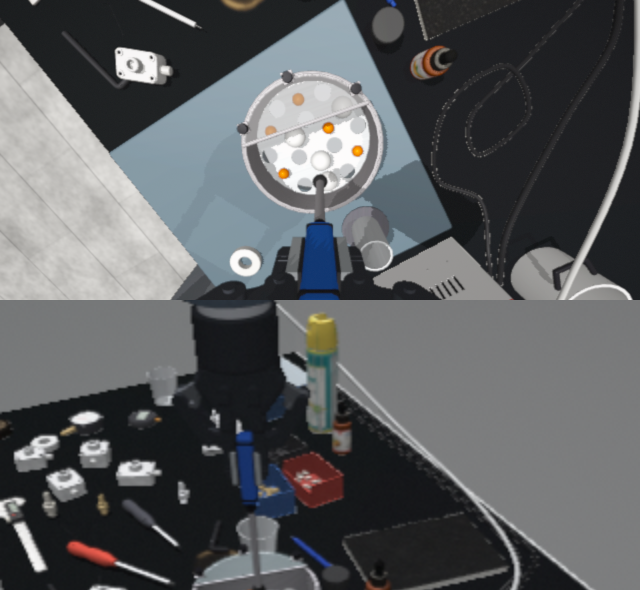

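The wrist view shows the stick held upright, with the tip at (321,181) as predicted. All five orange balls are where I measured them. Four lie near the wall between outer holes, so wall-guided arc sweeps should work. I'll start with the three pushes on the open side.

```bash
cat >> h.py <<'E'
y_=np.array([RG[0,1],RG[1,1],0]); y_/=np.linalg.norm(y_); z_=np.array([0,0,-1.]); RV=np.c_[np.cross(y_,z_),y_,z_]
TIP=np.array([0,.0015,.154])
ZW=62.
def tip(x,y,z,tilt=0,v=.15,sf=None,go=True):
    t=np.radians(-tilt); Ry=np.array([[np.cos(t),0,np.sin(t)],[0,1,0],[-np.sin(t),0,np.cos(t)]])
    R=RS@Ry@RS.T@RV
    P=S+RS@(np.array([x,y,z])/1000)-R@TIP
    if not go: return manip.ik(P,R)
    return manip.movel(P,v,rotation=R,stop_force=sf)
def arc(r,d0,d1,z,tilt=0,v=.06,n=3):
    for d in np.linspace(d0,d1,n+1)[1:]:
        tip(r*np.cos(np.radians(d)),r*np.sin(np.radians(d)),z,tilt,v)
def look(name,n=[0]):
    im=manip.capture("wrist"); i=manip.camera_info("wrist")
    cv2.imwrite(f"pics/{name}.png",im[:,:,::-1])
    hsv=cv2.cvtColor(im,cv2.COLOR_RGB2HSV)
    m=cv2.inRange(hsv,(5,120,90),(18,255,255))
    k,_,st,ce=cv2.connectedComponentsWithStats(m)
    for j in range(1,k):
        p=RS.T@(unproj(i,ce[j],.0685)-S)*1000
        if st[j,4]>6 and np.hypot(*p[:2])<90: print("orange",p[:2].round(),st[j,4])
    return im,i
E
python3 - <<'E'
from h import *
for x,y,t in [(45,34,35),(52,-19,38),(54,17,38),(52,19,38)]: print(tip(x,y,62,t,go=False))
look("w3")
tip(-5,-35,80); r=tip(-5,-35,54,v=.03,sf=4); s=manip.get_state()
p=RS.T@(s["tcp_pos"]+s["orientation"]@TIP-S)*1000; print(r,p,s["ft_force"],s["clock"])
E
```

```text
[0.13128405 0.40841404 1.87825675 0.82824031 0.8316775  0.08611479]
[0.07237905 0.47944828 1.7917568  0.8716531  0.89013387 0.0192531 ]
[ 0.09677778  0.44565898  1.86826579  0.90603611  0.84898619 -0.00904014]
[ 0.09381615  0.44294363  1.87441767  0.90759355  0.84858317 -0.01443436]
orange [ 11. -27.] 77
orange [-28. -53.] 72
orange [-24.  46.] 76
True [ -4.93751299 -35.07292872  61.12729967] [-0.88745945 -0.45805227  8.11640857] 8.025
```

```bash
sed -i 's/^ZW=.*/ZW=63./' h.py; python3 - <<'E'
from h import *
tip(0,-41,ZW+6,v=.1); tip(0.5,-41.5,ZW,v=.1)
tip(19,-14,ZW,v=.06); tip(19,-14,95)
tip(-42,-37,95);tip(-42,-37,ZW); arc(55,-138.5,-104,ZW); tip(-14,-54,95)
tip(-40,39,95);tip(-40,39,ZW); arc(55,135.7,103,ZW); tip(-14,54,95)
tip(-30,0,140)
im,i=look("w4"); print(manip.get_state()["clock"])
cv2.imwrite("pics/w4c.png",cv2.resize(im[50:230,200:420,::-1],None,fx=3,fy=3,interpolation=cv2.INTER_CUBIC))
E
```

```text
orange [-15. -67.] 84
15.1167
```

View pics/w4c.png

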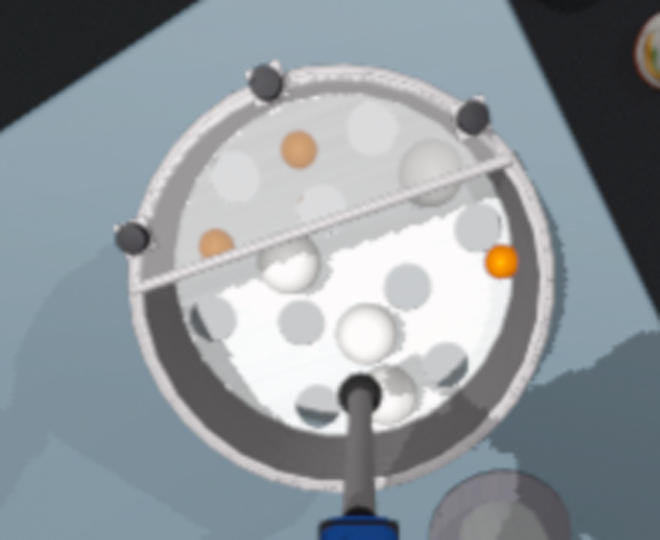

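The balls at holes (28,0) and (0,60) have dropped. D sits against the wall at about (-15,-64), just short of its hole, and A and B are under the guard at (299,100) and (272,132). I'll push D on, then do the tilted sweeps.

```bash
python3 - <<'E'
from h import *
i=manip.camera_info("wrist")
for q in [(299.3,100),(272,132)]: print((RS.T@(unproj(i,q,.0685)-S)*1000)[:2].round())
tip(-31,-51,95);tip(-31,-51,ZW,v=.1); arc(60,-121,-93,ZW); tip(-4,-56,ZW); tip(-4,-50,95)
tip(0,40,95,28,v=.2); tip(10,54,95,28); tip(11,54.5,ZW,28); arc(56,78,47,ZW,28)
arc(50,55,78,ZW,28,v=.15,n=2); tip(0,35,100,28,v=.15)
tip(-30,0,140,v=.2)
im,i=look("w5"); print(manip.get_state()["clock"])
cv2.imwrite("pics/w5c.png",cv2.resize(im[50:230,200:420,::-1],None,fx=3,fy=3,interpolation=cv2.INTER_CUBIC))
E
```

```text
[54. -3.]
[30. 42.]
22.175
```

View pics/w5c.png

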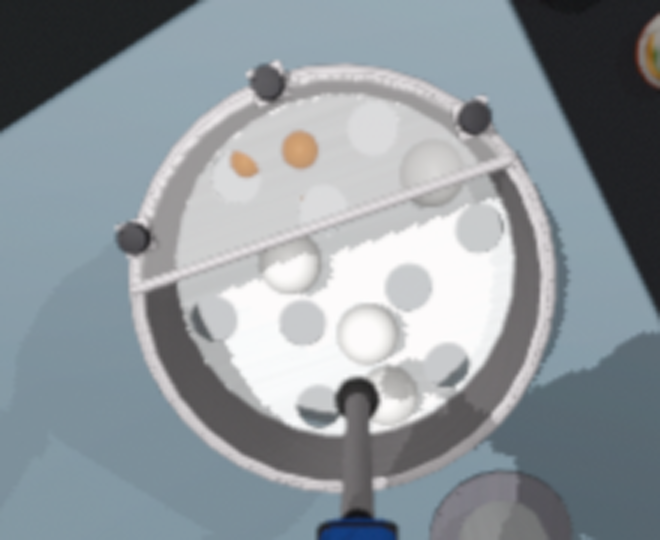

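D has dropped, and B shows through the guard-side hole at (244,163), so it is in the pan. Only A is left, at (300,150) in the crop.

```bash
python3 - <<'E'
from h import *
tip(0,-22,95,38,v=.2); tip(5,-22,ZW,38); tip(51,-22,ZW,38,v=.1)
tip(53,-16,ZW,38,v=.06); tip(53,2,ZW,38,v=.06); tip(52,17,ZW,38,v=.06)
tip(20,-8,ZW,38,v=.12); tip(0,-15,95,38); tip(-30,0,140,v=.2)
im,i=look("w6"); print(manip.get_state()["clock"])
t=manip.capture("top")
cv2.imwrite("pics/w6c.png",cv2.resize(im[50:230,200:420,::-1],None,fx=3,fy=3,interpolation=cv2.INTER_CUBIC))
E
```

```text
27.6083
```

View pics/w6c.png

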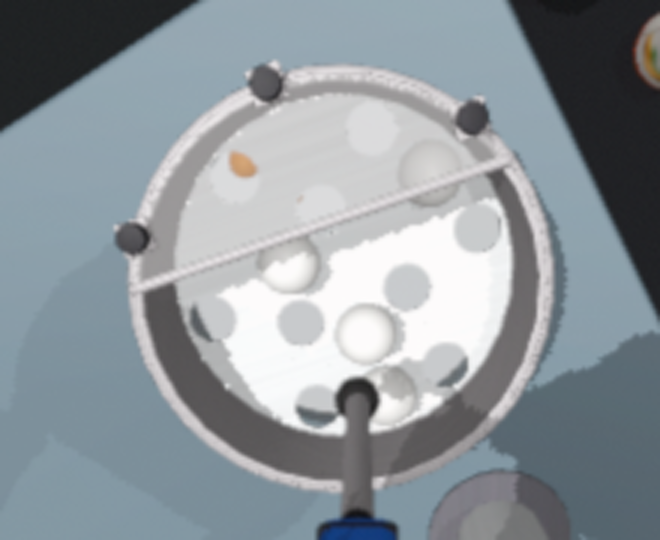

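The sieve now shows only the four white balls on the plate, and the orange visible is seen through a hole. I'll return the stick by reversing the pickup.

```bash
python3 - <<'E'
from h import *
G=T0+.154*a0
manip.movep(G+.11*a0,RG)
im=manip.capture("wrist"); cv2.imwrite("pics/w7.png",im[:,:,::-1])
i=manip.camera_info("wrist"); print([(np.round(d["xy"]).tolist(),round(d["score"],2)) for d in manip.landmark_of("wrist","stick_tip")],proj(i,T0+.11*a0),proj(i,POT+[0,0,.09]))
print(manip.movel(G+.003*a0,.08,stop_force=6)); s=manip.get_state(); print((s["tcp_pos"]-G)@a0,s["clock"])
E
```

```text
[([318.0, 183.0], 0.78)] [317.47144629 182.98484678] [329.0778007  174.99955589]
True
0.08442255831437542 28.8583
```

View pics/w7.png

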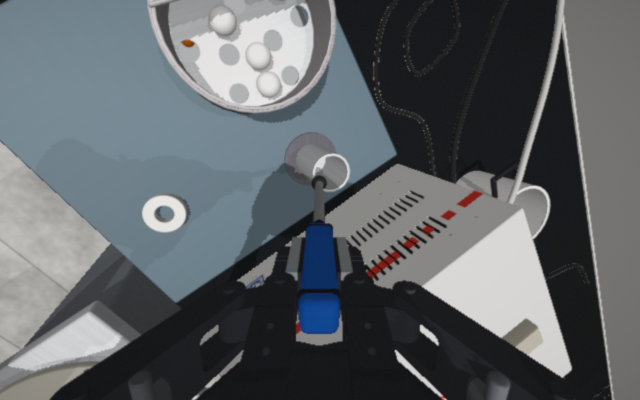

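The tip touched the rim because the 17° line is too slanted for the ball to enter. I'll back off and insert at an 8° lean with the tip centred in the bore.

```bash
python3 - <<'E'
from h import *
G=T0+.154*a0
manip.movel(G+.115*a0,.1)
t=np.radians(8); a=np.sin(t)*u+[0,0,np.cos(t)]; w=np.cross(np.cross(a,u)/np.linalg.norm(np.cross(a,u)),a)
R=np.c_[np.cross(-w,-a),-w,-a]
T=POT+[0,0,.0155]-.005*u
P=lambda k:T+k*a-R@TIP
manip.movel(P(.10),.12,rotation=R)
im=manip.capture("wrist"); i=manip.camera_info("wrist"); print([(np.round(d["xy"]).tolist(),round(d["score"],2)) for d in manip.landmark_of("wrist","stick_tip")],proj(i,T+.1*a))
r=manip.movel(P(.003),.08,stop_force=8); s=manip.get_state(); print(r,(s["tcp_pos"]-P(0))@a,s["ft_force"],s["clock"])
E
```

```text
[([320.0, 182.0], 0.7)] [319.76562961 182.18044326]
False 0.003422304637156015 [ 0.80243294 -0.13808911 -0.4258646 ] 31.225
```

```bash
python3 - <<'E'
from h import *
manip.grip(1.0); manip.pause(.5)
s=manip.get_state(); a=-s["orientation"][:,2]; p=s["tcp_pos"]
print(s["ft_force"],manip.movel(p+.06*a,.1)); manip.movel(p+.14*a,.15)
manip.movep(np.array([.33,.1,.45]),RV); manip.pause(.5)
for c in ["top","scene"]:
    im=manip.capture(c); cv2.imwrite(f"pics/{c}8.png",im[:,:,::-1])
    i=manip.camera_info(c); print(c,[(q,np.round(d["xy"]).tolist(),round(d["score"],2)) for q in ("stick_grip","stopper_2","dropper") for d in manip.landmark_of(c,q)[:1]],proj(i,T0+.162*a0))
a=cv2.imread("pics/top8.png");b=cv2.imread("pics/scene8.png")
f=lambda m:cv2.resize(m,None,fx=2.6,fy=2.6,interpolation=cv2.INTER_CUBIC)
cv2.imwrite("pics/f8.png",np.hstack([f(a[110:300,220:400]),f(b[110:300,240:340])]))
print(manip.get_state()["clock"])
E
```

```text
[0.55872247 0.27772768 0.03229423] False
top [('stopper_2', [260.0, 148.0], 0.54), ('dropper', [293.0, 132.0], 0.67)] [376.34083456 233.82233013]
scene [('stick_grip', [302.0, 218.0], 0.89), ('stopper_2', [323.0, 200.0], 0.52), ('dropper', [348.0, 209.0], 0.52)] [297.24043655 219.43418545]
35.625
```

View pics/f8.png

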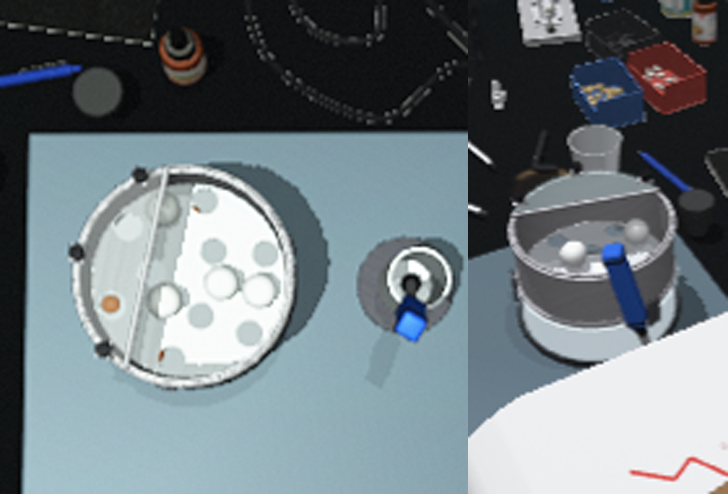

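```bash
python3 - <<'E'
from h import *
t=manip.camera_info("top"); w=manip.camera_info("wrist"); s=manip.get_state(); O=s["orientation"]
off=O.T@(w["xyz"]-s["tcp_pos"]); A=O.T@w["attitude"]
tcp=S+RS@np.array([-.03,0,.14])-RV@TIP
w6=dict(w); w6["xyz"]=tcp+RV@off; w6["attitude"]=RV@A
print("seen w6",(200+243/3,50+165/3))
for z in (.0205,.04,.055,.0685):
    p=unproj(t,(262.3,226.5),z); print(z,(RS.T@(p-S)*1000)[:2].round(),"w6",proj(w6,p).round(1), "diam px top",15/1000*475/(.975-z))
im=cv2.imread("pics/top8.png");m=cv2.inRange(cv2.cvtColor(im[215:240,250:275],cv2.COLOR_BGR2HSV),(3,90,80),(20,255,255));print(m.sum()/255, cv2.boundingRect(m))
E
```

```text
seen w6 (281.0, 105.0)
0.0205 [60. 26.] w6 [279.9 104.1] diam px top 7.464641173389209
0.04 [57. 26.] w6 [278.5 106.2] diam px top 7.620320855614974
0.055 [55. 26.] w6 [277.3 107.9] diam px top 7.744565217391305
0.0685 [54. 26.] w6 [276.1 109.6] diam px top 7.859900717043574
29.0 (10, 9, 6, 6)
```

```bash
python3 -c "
from cell import manip
print(manip.finish_job())"
```

```text
the job is handed in; nothing more can be done
None
```

I handed the job in at about 36 s of the 67 s limit: by the last pictures all five orange balls are in the pan, the four white balls are on the plate, and the stick is released and leaning in its pot. The sieve, stopper and dropper bottle look undisturbed; no verdict came back.

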